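# Turn a stained smear face-down into the reader with its flip-over loading plate

## Robot

A 6-joint arm with a two-finger parallel gripper is mounted at the origin on a cart in front of the work surface, level with it; the furniture and walls round the work are solid. World frame = base frame: x ahead of the robot, y to its left, z up, the work surface at z = 0. Lengths are in mm, angles in rad, forces in N, time in s.
With the tool pointing down it reaches from about 350 to 975 mm from the base axis. Payload 7.1 kg.
Tool frame: the origin (TCP) lies on the front face of the gripper's body, between the roots of the fingers; the fingertips stand 80 mm ahead of it and the grasp point (between the pads) lies 61 mm ahead of it (env.tips_ahead is the distance from the TCP to the fingertips, in mm); z points along the fingers, y is the line along which they close (so a half turn about z gives the same grasp; the last joint's range is limited). The gripper opens to 88 mm and grips with 3 to 60 N. Pads are 20 mm wide; open, the fingers measure 115 mm over their backs; the gripper's body (75 mm by 178 mm) begins 61 mm behind the grasp point.
Start: joints at [1.127, 0.423, 1.63, -0, 1.089, -0.019], TCP at [257.554, 569.448, 302.675] pointing down, gripper open.
Joint ranges: [-3, 3], [-0.9, 2.11], [0.09, 2.58], [-1.31, 4.45], [0.11, 2.69], [-2.54, 2.54]. Speed limits (rad/s): [2.39, 2.39, 3.01, 3.14, 3.14, 3.14].

## Interface

Orientations are given as a unit quaternion [x, y, z, w].
In Python, from station import env, set_gripper, viewer, workorder gives the robot as it stands. Calls block until the motion is done:
- env.reach(position, orientation): joint-space move of the TCP to a pose.
- env.move_l(position, rot=None, rate=150, f_stop=None): straight line of the TCP; rot=None keeps the orientation; rate is the mean speed in mm/s. With f_stop (N) it stops when the force on the tool has changed by that much, and returns True; else False.
- env.move_joints(angles): joint-space move.
- set_gripper(opening): finger opening in mm; the grip force is fixed at half the most; returns when the fingers have stopped.
- env.hold(seconds).
- env.ik(position, orientation): joint angles nearest the present ones, or None.
- env.read_state(): the state.
- viewer.camera(name): name is "side" or "top" or "wrist"; returns the picture (420x560x3 uint8, blue, green, red); there is no depth.
- viewer.camera_params(name): a dict with "fx", "fy", "cx", "cy" (pixels), "dist" ([k1, k2, p1, p2, k3] as OpenCV has them; the pictures are not rectified), "pose" (4x4, takes a point from camera to world coordinates); the wrist camera has in their place "tool_from_camera" (4x4, takes a point from camera to tool coordinates, whose origin is the TCP and whose axes are the flange's). Camera axes: x right, y up, looking along -z (the intrinsics and any distortion apply to the point x, -y, -z); pixel columns grow to the right and rows downward; lengths in mm; the calibration is good to about 2 mm. A picture is of the moment at which its call begins: read the wrist's pose just before it. camera_params takes no time and is no camera call.
A pose or a line that the arm cannot do raises env.IKError and nothing moves.
- workorder.sign_off(): hands the job in; it is judged then, once.
The state is a dict: "time_s": time; "qpos": joint angles; "dq": joint speeds; "tau": joint torques, N m; "tool_pos": TCP position; "orientation": TCP orientation; "force": force on the tool from outside, world axes, zero at the start; "wrist_torque": the same for the moment, N m; "width": finger opening in mm; "grip_force": force on a finger pad.
Only numpy, scipy, OpenCV 4.12 (cv2) and the standard library are available. Lean on these libraries where they do the work, as an engineer would, in place of code of your own. Each camera call takes 0.05 s, during which the arm holds its last target. There are 200 camera calls.

## Task

The stained blood smear has to be read face-down. Seat its carrier face-up and flat in the pocket of the reader's black loading plate and let go of it, then swing the plate right over by its orange handle, without slamming it, until it is fully closed and the carrier drops face-down into the reading nest; finally swing the empty plate back until it lies fully open again, leaving the carrier lying flat in the nest. Do not touch the glass slide with the gripper, and do not knock over or push away the things standing around.

Things in the scene. Friction and masses are not known exactly. Their poses are not given: they have to be found in the camera images.
- carrier: loose slide carrier, about 0.1 kg: white block 90 (x) x 44 (y) x 18 (z) mm with a glass slide in its face, and at both x ends a tab 10 mm long, 5 mm thick, flush with the underside. Origin: centre of the underside; x to the yellow tab, z out of the face. Starts face-up on the worktop left or right of the reader, x within 0.6 rad of straight ahead. Grip across the 44 mm width at mid length.
- yellow_tab (a point): end of the yellow tab at the carrier's +x end, 55 mm from its centre (overall length 110 mm). The tab's -y corner, 12 mm of the 44 mm width, is cut away as a key; the white tab at the other end is whole.
- slide: the stained glass slide, 76 x 26 mm, fixed in the carrier 1.5 mm below the rim of its face; origin 15.5 mm above the carrier's origin. The gripper must not touch it.
- reader: low white and grey reader, fixed, placed and turned anew each time. Origin: middle of the hinge line, at worktop level; x along the hinge, away from the robot; y to its left. Deck 206 (x) x 196 (y) mm, 46 mm high; behind it (x 102 to 152 mm) a housing 90 mm high. Loading side +y, reading side -y. Hinge lugs at x = +-92 mm and rubber stops at (+-74, -90) mm are 72 mm high.
- pocket (a point): centre of the pocket floor in the loading plate, 62 mm from the hinge; turns with the plate. Plate open: axes as the reader's, 52 mm above the worktop. A seated carrier has its origin and x axis here (yellow tab away from the robot). Bullet-nosed pins, 8.5 mm high (tapered above 5 mm), leave 1.5 mm round the carrier; along x -28 to 28 mm there are none, so fingers can come down beside it.
- key_pin (a point): foot of the pocket's key pin, 7 mm thick and 8.5 mm high, at (51, -16.5) mm from the pocket's centre. It fits the cut-away corner of the yellow tab: end for end the carrier does not go down.
- nest (a point): centre of the reading nest's floor (aluminium plate with dark window), 62 mm from the hinge on the -y side, 52 mm above the worktop, axes as the reader's. Bullet-nosed pins leave 1.5 mm round the carrier's main block. A carrier lying in it face-down has its origin 18 mm above this point, x along this x, z down.
- loader (a joint): angle of the black loading plate (rad): 0 = fully open, flat on the +y side (as at the start), 1.57 = upright, 3.14 = fully closed over the nest. Stiff hinge (0.3 N m friction), stays where left. Two orange keepers geared to the hinge turn over the carrier's tabs once it is raised 0.15 to 0.4 rad and let go in the last 0.4 to 0.15 rad before closed; opened again, it leaves the carrier behind.
- loader_hinge (a point): middle of the hinge axis, 62 mm above the worktop; the axis runs along the reader's x.
- handle (a point): middle of the plate's orange handle: a sleeve 12 mm thick and 74 mm long, parallel to the hinge, 142 mm from it, level with it when open or closed, 38 mm clear of the plate and deck, 62 mm above the worktop. The sleeve turns freely on its own axis, so a gripper pointing down can pinch it across and follow the half circle without tilting.
- specimen_cup: bystander: specimen cup with red lid, 58 mm diameter, 59 mm high, on the other side of the reader from the carrier; origin under its centre.
- tape: bystander: roll of tape, 100 mm diameter, 25 mm high, left at the back.
- timer: bystander: pink countdown timer, 68 mm wide, 62 mm high, right behind the reader.
- vial_blue: bystander: small vial with blue cap, 25 mm diameter, 49 mm high, left at the back.
- vial_green: bystander: small vial with green cap, 25 mm diameter, 49 mm high, left at the back.
There are look-alikes about, which are no part of the job. Of the things shaped like the carrier, the white one is meant.

How it is judged:
By the outcome, as a careful person would: the job done as asked, in the order asked, and still so for the second after the job is handed in, with the robot touching nothing.
It also fails if it takes over 64 s, if anything falls off the work surface, if the arm or the gripper's body presses on something with over 40 N, if the wrist force passes 120 N, or if a joint passes its speed limit or range.

## Working session

There is one attempt and no reset: what is moved stays moved. The work goes in short steps, each a Python script; the robot and the scene stay as the last script left them, time stands still between calls to the robot, and variables do not carry over. Pictures are saved under pics/ and viewed, at most 10 in all, crops included, and the job is handed in when it is done.

```bash
ls; mkdir -p pics
python3 - <<'E'
from station import env, viewer
import cv2,numpy as np
for n in("top","side"):
    cv2.imwrite(f"pics/{n}0.png",viewer.camera(n)); p=viewer.camera_params(n); print(n,{k:np.round(v,3).tolist() for k,v in p.items()})
p=viewer.camera_params("wrist");print({k:np.round(v,3).tolist() for k,v in p.items()})
s=env.read_state();print(s["time_s"],s["orientation"],s["width"],env.tips_ahead)
E
```

```text
pics
top {'fx': 379.505, 'fy': 379.505, 'cx': 279.708, 'cy': 214.135, 'dist': [-0.006, 0.0, 0.0, 0.0, 0.0], 'pose': [[-0.008, 0.981, -0.195, 385.106], [-1.0, -0.01, -0.007, 25.426], [-0.009, 0.195, 0.981, 1088.567], [0.0, 0.0, 0.0, 1.0]]}
side {'fx': 477.95, 'fy': 477.95, 'cx': 280.234, 'cy': 198.462, 'dist': [-0.15, 0.0, 0.0, 0.0, 0.0], 'pose': [[0.84, 0.254, -0.479, -145.609], [-0.542, 0.421, -0.728, -1082.345], [0.016, 0.871, 0.491, 807.914], [0.0, 0.0, 0.0, 1.0]]}
{'fx': 347.995, 'fy': 347.995, 'cx': 275.791, 'cy': 210.576, 'dist': [-0.026, 0.0, 0.0, 0.0, 0.0], 'tool_from_camera': [[-0.0, 0.956, 0.292, 81.251], [1.0, -0.0, 0.001, -0.183], [0.001, 0.292, -0.956, -82.04], [0.0, 0.0, 0.0, 1.0]]}
0.1 [ 2.10816466e-01  9.77525424e-01 -6.59750631e-04 -1.65556996e-04] 87.82390644557806 80.0
```

View pics/top0.png

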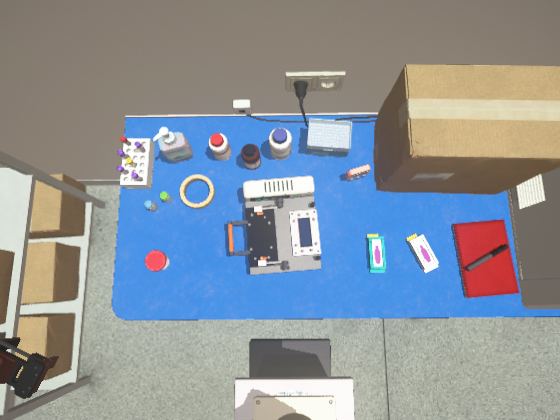

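View pics/side0.png

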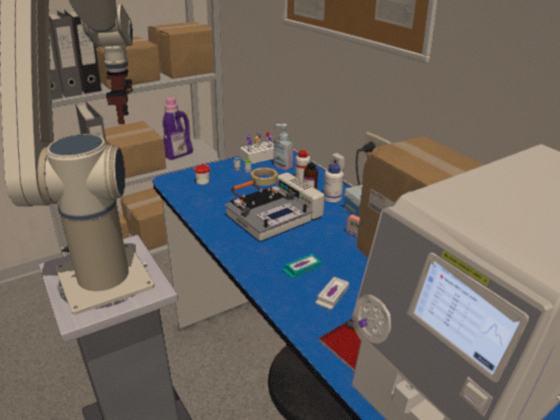

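The top view shows the white carrier at about (422,252) and the green look-alike at (376,253). The reader is at about (283,235) with its handle at (232,238), and the cup is at (156,261). Next I'll get coarse positions by ray casting, then look from close by.

```bash
cat > h.py <<'E'
from station import env, set_gripper, viewer, workorder
import cv2, numpy as np
from scipy.spatial.transform import Rotation as R
def cam(name, state=None):
    p=viewer.camera_params(name); K=np.array([[p["fx"],0,p["cx"]],[0,p["fy"],p["cy"]],[0,0,1]])
    if name=="wrist":
        T=np.eye(4);T[:3,:3]=R.from_quat(state["orientation"]).as_matrix();T[:3,3]=state["tool_pos"]
        return K,np.array(p["dist"]),T@np.array(p["tool_from_camera"])
    return K,np.array(p["dist"]),np.array(p["pose"])
def rays(c,px):
    K,d,T=c; u=cv2.undistortPoints(np.array(px,float).reshape(-1,1,2),K,d).reshape(-1,2)
    v=np.c_[u[:,0],-u[:,1],-np.ones(len(u))]@T[:3,:3].T
    return T[:3,3],v
def onplane(c,px,z):
    o,v=rays(c,px); return o+v*((z-o[2])/v[:,2])[:,None]
def tri(c1,p1,c2,p2):   # nearest points of two sets of rays
    o1,a=rays(c1,p1);o2,b=rays(c2,p2);out=[]
    for x,y in zip(a,b):
        s=np.linalg.lstsq(np.c_[x,-y],o2-o1,rcond=None)[0]; out.append((o1+s[0]*x+o2+s[1]*y)/2)
    return np.array(out)
def down(yaw):  # tool z down, tool x at angle yaw in the world
    c,s=np.cos(yaw),np.sin(yaw); return R.from_matrix(np.array([[c,s,0],[s,-c,0],[0,0,-1]])).as_quat()
def snap(name):
    s=env.read_state(); im=viewer.camera("wrist"); cv2.imwrite(f"pics/{name}.png",im); return im,cam("wrist",s)
def load(name): return cv2.imread(f"pics/{name}.png")
E
python3 - <<'E'
from h import *
c=cam("top")
for n,px,z in [("carrier",(422.5,252.5),18),("ytab",(410,238),5),("hub",(427,270),5),("green",(376,253),18),("handle",(231,238),62),("pocket?",(262,236),52),("nest?",(305,233),55),("cup",(156,261),59),("boxcorner",(378,190),150)]: print(n,onplane(c,[px],z)[0].round(0))
for x,y in [(620,40),(560,-360)]:
  for yaw in (0,np.pi): print(env.ik([x,y,260],down(yaw)))
E
```

```text
carrier [ 484. -367.   18.]
ytab [ 527. -340.    5.]
hub [ 436. -381.    5.]
green [ 484. -237.   18.]
handle [524. 167.  62.]
pocket? [530.  83.  52.]
nest? [537. -36.  55.]
cup [464. 369.  59.]
boxcorner [ 632. -219.  150.]
[ 4.52719404e-02  4.67057962e-01  1.67000920e+00 -4.44089210e-16
  1.00452549e+00  1.61606827e+00]
[ 4.52719404e-02  4.67057962e-01  1.67000920e+00 -4.44089210e-16
  1.00452549e+00 -1.52552439e+00]
[-5.89213474e-01  5.28594514e-01  1.56432007e+00 -4.44089210e-16
  1.04867807e+00  9.81582852e-01]
[-5.89213474e-01  5.28594514e-01  1.56432007e+00 -4.44089210e-16
  1.04867807e+00 -2.16000980e+00]
```

Run:
```python
from h import *
import pickle
S={}
for n,p,y in [("A",[533,90,300],0),("B",[533,-10,300],0),("D",[484,-310,260],0.5),("C",[484,-367,260],0.5)]:
    (env.reach if n in"AD" else env.move_l)(p,down(y)); env.hold(0.15); im,S[n]=snap(n)
    print(n,env.read_state()["time_s"],env.read_state()["tool_pos"])
pickle.dump(S,open("S.pkl","wb"))
cv2.imwrite("pics/AB.png",np.vstack([cv2.resize(np.hstack([load("A"),load("B")]),(800,300)),cv2.resize(np.hstack([load("D"),load("C")]),(800,300))]))
```

```text
A 2.2917 [532.96685106  90.58636969 299.99392852]
B 3.3083 [532.98218821  -9.25847862 299.96901212]
D 4.6833 [ 484.53538568 -309.04986723  260.21851744]
C 5.4167 [ 483.9645838  -366.18748097  259.93618061]
```

View pics/A.png

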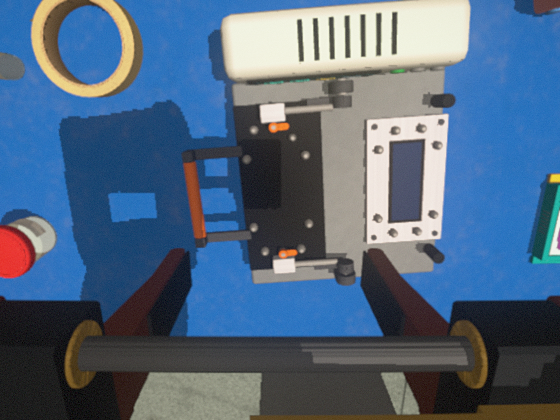

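View pics/AB.png

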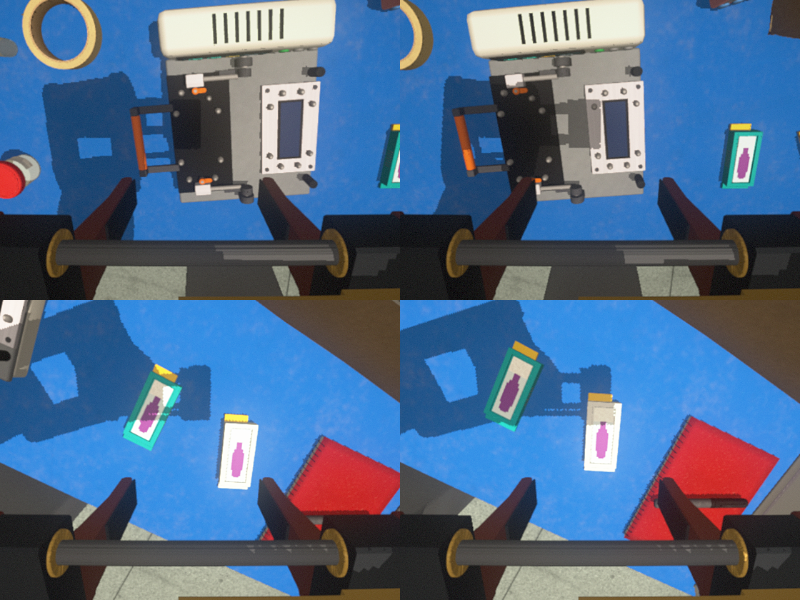

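View A shows the nest plate with corners at (367,120), (447,114), (437,241) and (367,243), and the orange sleeve from (190,158) to (203,243). The pocket pins are at about (254,130), (293,138), (306,156), (309,224), (265,252) and (305,253). View D shows the white carrier, yellow tab forward, well lit at about (330,215).

```bash
cat > seg.py <<'E'
from h import *
def blobs(im,lo,hi,amin,amax=1e9,box=None,close=7):
    m=cv2.inRange(cv2.cvtColor(im,cv2.COLOR_BGR2HSV),lo,hi)
    if box: k=np.zeros_like(m);x0,y0,x1,y1=box;k[y0:y1,x0:x1]=1;m=m*k
    m=cv2.morphologyEx(m,cv2.MORPH_CLOSE,np.ones((close,close)))
    cs=cv2.findContours(m,cv2.RETR_EXTERNAL,cv2.CHAIN_APPROX_NONE)[0]
    return [c for c in cs if amin<cv2.contourArea(c)<amax]
def quad(c):   # corners by lines fitted to the four sides of the contour
    h=cv2.convexHull(c); e=0.01
    while True:
        q=cv2.approxPolyDP(h,e*cv2.arcLength(h,True),True).reshape(-1,2).astype(float)
        if len(q)<=4: break
        e*=1.2
    p=c.reshape(-1,2).astype(float);L=[]
    for i in range(4):
        a,b=q[i],q[(i+1)%4];n=np.array([-(b-a)[1],(b-a)[0]])/np.linalg.norm(b-a);t=(p-a)@(b-a)/((b-a)@(b-a))
        s=p[(abs((p-a)@n)<3)&(t>.12)&(t<.88)]
        vx,vy,x,y=cv2.fitLine(s.astype(np.float32),cv2.DIST_HUBER,0,.01,.01).ravel();L.append(np.cross([x,y,1],[x+vx,y+vy,1]))
    out=[]
    for i in range(4):
        k=np.cross(L[i-1],L[i]);out.append(k[:2]/k[2])
    out=np.array(out); return np.roll(out,-np.argmin(out.sum(1)),axis=0)
E
python3 - <<'E'
from seg import *
import pickle
S=pickle.load(open("S.pkl","rb"))
Q={}
for n,b in [("A",(355,100,460,260)),("B",(240,100,360,260))]:
    if n=="B": b=(255,90,360,260)
    for c in blobs(load(n),(0,0,120),(180,70,255),3000,box=b,close=5):
        Q[n]=quad(c);print(n,cv2.contourArea(c),Q[n].round(1).tolist())
    for c in blobs(load(n),(3,150,90),(14,255,255),500,box=(0,100,300,300)):
        r=cv2.boxPoints(cv2.minAreaRect(c));r=r[np.argsort(r[:,1])];e=np.array([r[:2].mean(0),r[2:].mean(0)]);Q[n+"h"]=e;print("h",cv2.contourArea(c),e.tolist())
for n,b in [("D",(290,150,370,280)),("C",(240,130,320,260))]:
    for c in blobs(load(n),(0,0,90),(180,90,255),2000,box=b): Q[n]=quad(c);print(n,cv2.contourArea(c),Q[n].round(1).tolist())
    for c in blobs(load(n),(18,120,80),(35,255,255),150,box=b): Q[n+"y"]=c.reshape(-1,2).mean(0);print("y",cv2.contourArea(c),Q[n+"y"])
pickle.dump(Q,open("Q.pkl","wb"))
for a,b in (("A","B"),("Ah","Bh"),("D","C")):
    if a in Q and b in Q: print(a,tri(S[a[0]],Q[a],S[b[0]],Q[b]).round(1).tolist())
for a,z in (("A",54),("B",54),("Ah",62),("Bh",62),("D",18),("C",18)):
    if a in Q: P=onplane(S[a[0]],Q[a],z);print(a,z,P.round(1)[:,:2].tolist(),P.mean(0).round(1),np.linalg.norm(np.diff(P,axis=0),axis=1).round(1))
E
```

```text
A 13330.0 [[355.0, 98.3], [434.0, 104.9], [434.0, 259.0], [355.0, 259.0]]
h 709.5 [[188.8563690185547, 162.41314697265625], [200.26976013183594, 237.41546630859375]]
B 13375.0 [[255.0, 90.0], [327.6, 90.0], [389.5, 237.9], [255.0, 261.8]]
h 848.0 [[81.68670654296875, 161.8841094970703], [99.71244812011719, 237.59226989746094]]
D 4324.5 [[314.7, 156.0], [361.6, 175.3], [348.9, 264.7], [304.5, 262.5]]
y 276.0 [330.07692308 165.06410256]
C 4532.0 [[262.5, 132.4], [310.1, 144.5], [301.5, 240.1], [256.6, 237.6]]
y 295.0 [279.6  135.95]
A [[622.4, 11.5, 19.9], [619.0, -55.0, 51.9], [366.0, -203.8, -191.8], [463.8, 11.3, 65.3]]
Ah [[561.7, 170.7, 63.0], [487.1, 164.8, 62.9]]
D [[526.9, -328.5, -5.4], [537.4, -371.9, 20.4], [451.0, -413.2, 14.6], [429.9, -372.8, 10.6]]
A 54 [[618.0, 19.3], [612.8, -53.2], [459.8, -73.6], [460.0, 8.7]] [537.7 -24.7  54. ] [ 72.7 154.3  82.3]
B 54 [[625.0, 9.3], [625.1, -55.6], [483.4, -124.7], [456.9, 12.1]] [547.6 -39.7  54. ] [ 64.9 157.6 139.3]
Ah 62 [[561.1, 170.9], [486.9, 165.0]] [524.  167.9  62. ] [74.5]
Bh 62 [[561.9, 171.2], [486.6, 165.3]] [524.2 168.2  62. ] [75.6]
D 18 [[531.3, -324.3], [537.0, -372.6], [452.4, -411.7], [432.7, -370.5]] [ 488.4 -369.8   18. ] [48.7 93.2 45.7]
C 18 [[526.1, -328.6], [537.5, -372.2], [451.7, -412.4], [432.5, -371.8]] [ 487.  -371.2   18. ] [45.1 94.7 44.9]
```

Run:
```python
from seg import *
import pickle
S=pickle.load(open("S.pkl","rb"));Q={}
def show(n,q,z):
    P=onplane(S[n],q,z);print("   ",P.round(1)[:,:2].tolist(),P.mean(0).round(1),np.linalg.norm(P-np.roll(P,-1,0),axis=1).round(1),"yaw",[round(float(np.arctan2(*(P[i]-P[j])[1::-1])),4) for i,j in((0,3),(1,2))])
for n,b in [("A",(355,105,460,255)),("B",(255,105,360,255))]:
    im=load(n)
    for nm,lo,hi in(("plate",(0,0,185),(180,60,255)),("window",(90,60,20),(140,255,110))):
        for c in blobs(im,lo,hi,2000,box=b,close=3):
            q=quad(c);print(n,nm,cv2.contourArea(c),q.round(1).tolist()); Q[n+nm]=q;show(n,q,52)
    P=0
for n,b in [("D",(290,150,370,280)),("C",(240,130,320,260))]:
    for c in blobs(load(n),(0,0,100),(180,55,255),2000,box=b): Q[n]=quad(c);print(n,cv2.contourArea(c),Q[n].round(1).tolist());show(n,Q[n],18)
for k in("plate","window"):
  if "A"+k in Q and "B"+k in Q:print(k,tri(S["A"],Q["A"+k],S["B"],Q["B"+k]).round(1).tolist())
print(tri(S["D"],Q["D"],S["C"],Q["C"]).round(1).tolist())
```

```text
A plate 9516.0 [[367.0, 119.3], [448.0, 114.3], [440.0, 238.0], [367.0, 243.3]]
    [[599.6, 6.6], [604.6, -68.2], [482.4, -77.6], [476.6, -2.9]] [540.8 -35.5  52. ] [ 74.9 122.5  74.9 123.4] yaw [0.0769, 0.0767]
B plate 8441.0 [[258.6, 119.4], [339.7, 113.1], [343.1, 237.7], [269.6, 243.7]]
    [[599.4, 6.5], [605.1, -67.8], [482.8, -77.9], [476.2, -3.1]] [540.9 -35.6  52. ] [ 74.6 122.7  75.1 123.5] yaw [0.0776, 0.082]
B window 2023.0 [[286.9, 144.4], [314.3, 141.4], [317.8, 217.5], [291.8, 219.5]]
    [[576.5, -19.8], [579.4, -45.3], [504.5, -51.3], [502.3, -25.4]] [540.7 -35.4  52. ] [25.7 75.2 26.  74.4] yaw [0.0756, 0.0795]Traceback (most recent call last):
  File "<stdin>", line 13, in <module>
  File "seg.py", line 18, in quad
    vx,vy,x,y=cv2.fitLine(s.astype(np.float32),cv2.DIST_HUBER,0,.01,.01).ravel();L.append(np.cross([x,y,1],[x+vx,y+vy,1]))
              ~~~~~~~~~~~^^^^^^^^^^^^^^^^^^^^^^^^^^^^^^^^^^^^^^^^^^^^^^^
cv2.error: OpenCV(4.12.0) /io/opencv/modules/imgproc/src/linefit.cpp:50: error: (-215:Assertion failed) count > 0 in function 'fitLine2D_wods'
```

Run:
```python
from seg import *
cv2.imwrite("pics/cr.png",np.hstack([cv2.resize(load("D")[150:280,285:375],None,fx=4,fy=4,interpolation=cv2.INTER_CUBIC),cv2.resize(load("C")[120:250,235:325],None,fx=4,fy=4,interpolation=cv2.INTER_CUBIC)]))
```

```text
(no output)
```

View pics/cr.png

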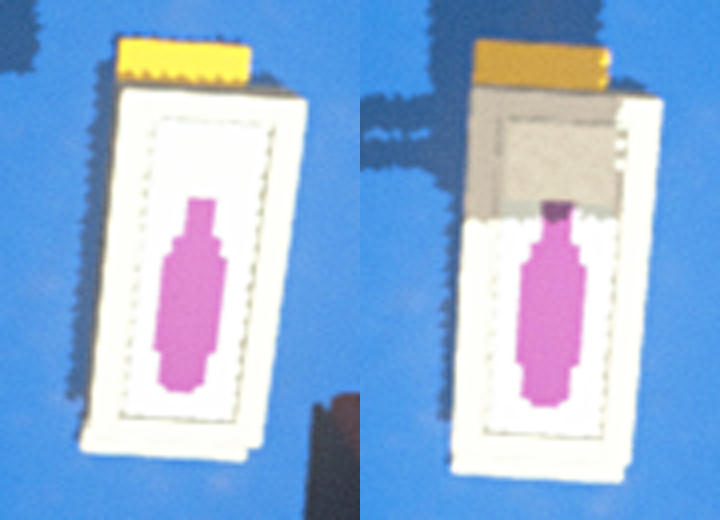

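The crops show the carrier face-up, with its cut-away corner at the right of the yellow tab. The block's top corners in view C are at about (262.7,141.7), (310.7,144.2), (303.2,236.2) and (258.2,235).

Run:
```python
from seg import *
import pickle
S=pickle.load(open("S.pkl","rb"))
C=np.array([(471-360,87),(663-360,97),(633-360,465),(453-360,458)])/4.+[235,120]-.375
D=np.array([(120,87),(307,98),(262,447),(84,440)])/4.+[285,150]-.375
print(tri(S["D"],D,S["C"],C).round(1).tolist())
for n,q in(("C",C),("D",D)):
    P=onplane(S[n],q,18);print(P.mean(0).round(1),np.linalg.norm(P-np.roll(P,-1,0),axis=1).round(1),"yaw",[round(float(np.arctan2(*(P[i]-P[j])[1::-1])),4) for i,j in((0,3),(1,2))])
    p2=q[2:4]*0+{"C":[(622-360,481),(452-360,473)],"D":[(246,461),(82,453)]}[n]; E=onplane(S[n],p2/4+({"C":[235,120],"D":[285,150]}[n])-.375,5);print("tab end",E.round(1)[:,:2].tolist())
```

```text
[[518.4, -332.4, 13.8], [537.9, -372.5, 15.7], [455.3, -412.2, 14.8], [433.5, -372.2, 10.3]]
[ 487.5 -371.8   18. ] [44.2 90.7 44.8 91.2] yaw [0.44, 0.4467]
tab end [[447.2, -414.5], [428.0, -374.6]]
[ 487.2 -371.    18. ] [44.4 90.5 45.6 91.2] yaw [0.4332, 0.4461]
tab end [[446.7, -414.9], [427.8, -375.3]]
```

Run:
```python
from h import *
import pickle
x,y,w=487.4,-371.4,0.443
env.move_l([x,y,130],down(w),rate=200)
print(env.move_l([x,y,84],rate=100,f_stop=12), env.read_state()["tool_pos"])
set_gripper(40); s=env.read_state();print(s["width"],s["grip_force"],s["tool_pos"])
env.move_l([x,y,200],rate=200); env.hold(.1)
im,c=snap("H"); pickle.dump(c,open("H.pkl","wb")); s=env.read_state();print(s["width"],s["grip_force"],s["force"],s["time_s"],s["tool_pos"])
```

```text
False [ 487.43789989 -371.45070062   83.90161779]
43.867906555721156 29.992199912667274 [ 487.46017634 -371.44385555   84.12954626]
43.74237939016668 29.993062019348145 [-0.08418686 -0.4933784  -1.17284351] 8.4583 [ 486.69125998 -370.83686892  198.27363536]
```

View pics/H.png

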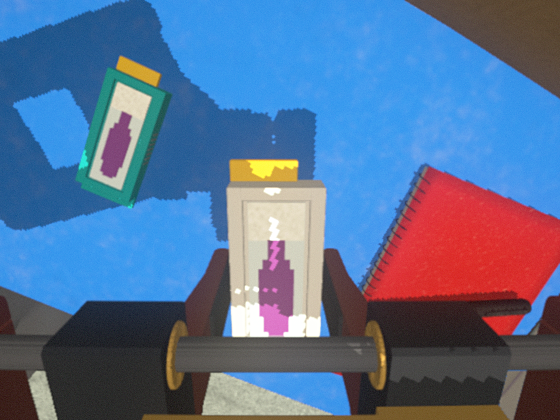

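The picture shows the carrier held level and square. The front corners of its face are at about (229,184) and (325,184), and the fingers stay clear of the glass.

Run:
```python
from h import *
im=load("H"); g=cv2.cvtColor(im,cv2.COLOR_BGR2HSV)
p=viewer.camera_params("wrist");K,d,_=cam("wrist",env.read_state());T=np.array(p["tool_from_camera"])
def tool(px,z): return onplane((K,d,T),px,z).round(1).tolist()
# front edge row by column: yellow->white saturation change; block sides at rows 200..240
for c in(245,260,275,290): 
    col=g[150:200,c,1].astype(int); print(c,"yellow top",150+np.argmax((g[150:200,c,0]<40)&(col>60)),"end",150+np.argmin(np.diff(col)))
for r in(195,205,215):
    w=np.flatnonzero(g[r,215:340,1]<70)+215; print(r,w.min(),w.max()); print(tool([(w.min()-.5,r),(w.max()+.5,r)],66))
print("front",tool([(229,182.5),(325,182.5)],66),"tabend z84/79",tool([(263,158.5)],84),tool([(263,158.5)],79))
```

```text
245 yellow top 159 end 180
260 yellow top 159 end 180
275 yellow top 159 end 181
290 yellow top 159 end 181
195 226 325
[[41.6, -22.5, 66.0], [41.6, 21.4, 66.0]]
205 227 325
[[37.0, -22.2, 66.0], [37.0, 21.6, 66.0]]
215 227 324
[[32.4, -22.4, 66.0], [32.4, 21.4, 66.0]]
front [[47.2, -20.7, 66.0], [47.2, 21.0, 66.0]] tabend z84/79 [[54.9, -6.5, 84.0]] [[55.7, -6.3, 79.0]]
```

Run:
```python
from h import *
x,y,w=530.6,87.9,0.080
env.move_l([x,y,200],down(w),rate=250)
env.move_l([x,y,150],rate=100); env.hold(.3); s=env.read_state();f0=s["force"];print(s["tool_pos"],f0)
hit=env.move_l([x,y,135.5],rate=25,f_stop=10); s=env.read_state();print(hit,s["tool_pos"],s["force"]-f0,s["wrist_torque"],s["width"],s["time_s"])
snap("P")
```

```text
[530.8916208   87.95353382 150.55940098] [-0.29621654  1.07158968 -0.63119776]
True [530.37265678  87.86736308 136.01318883] [-0.91999725 -0.61392725  6.33839323] [-0.10283493  0.30786012 -0.02155012] 43.45268565893858 11.9583
```

View pics/P.png

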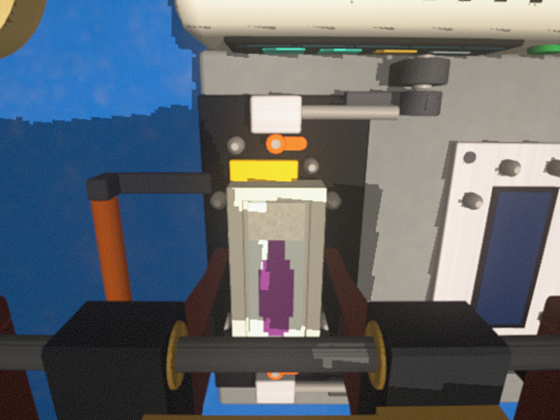

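The carrier went down to TCP z = 136.0, which is the predicted seated height, with the key pin beside the cut corner. Releasing.

Run:
```python
from h import *
w=.08
set_gripper(62)
x,y,_=env.read_state()["tool_pos"]
env.move_l([x,y,200],down(w),rate=130)
set_gripper(36)
env.move_l([x-3,y+30,200],rate=150)
im,c=snap("R"); print(env.read_state()["time_s"])
cv2.imwrite("pics/Rc.png",cv2.resize(im[60:300,170:490],(800,600)))
```

```text
14.1667
```

View pics/Rc.png

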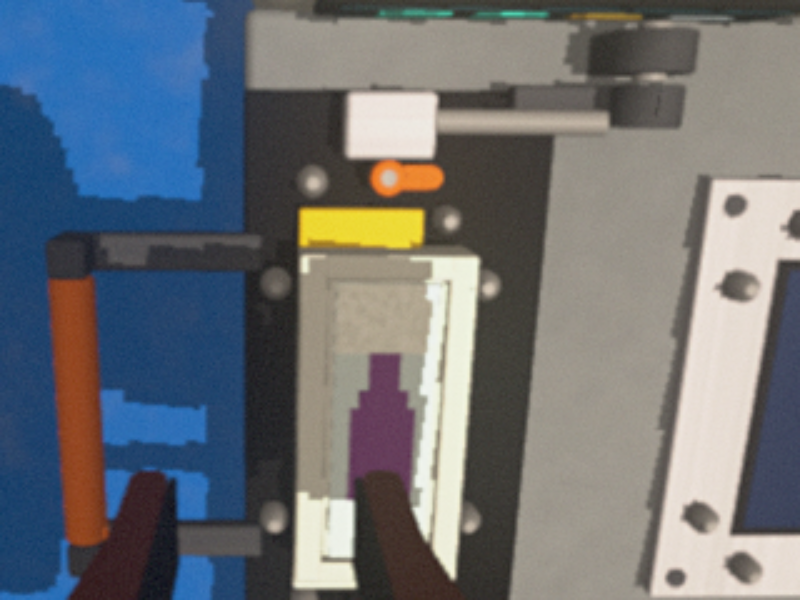

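The carrier sits flat between the pins, with the key pin at the cut corner. Now I'll grasp the handle and swing the plate closed.

```bash
cat > swing.py <<'E'
from h import *
W=.08; YA=np.array([-np.sin(W),np.cos(W),0]); HD=np.array([524.1,167.9,62.]); HG=HD-142*YA
def at(th,dz=0): return HG+142*(np.cos(th)*YA+np.sin(th)*np.array([0,0,1]))+[0,0,61+dz]
def swing(a,b):
    f=0; n=17; s=np.sign(b-a)
    for th in np.linspace(a,b,n)[1:]:
        slow=abs(b-th)<.45
        if env.move_l(at(th),rate=40 if slow else 90,f_stop=25): print("stopped",th,env.read_state()["tool_pos"],env.read_state()["force"]); return False
        f=max(f,np.linalg.norm(env.read_state()["force"]))
    hit=env.move_l(at(b,-2),rate=10,f_stop=10)
    env.hold(.3); st=env.read_state(); d=st["tool_pos"]-HG-[0,0,61]
    print("end",hit,"angle",np.arctan2(d[2],d@YA),"r",np.hypot(d[2],d@YA),"f",f,st["force"],"t",st["time_s"],"w",st["width"]); return True
E
python3 - <<'E'
from swing import *
env.move_l(at(0,60),down(W),rate=200)
print(env.move_l(at(0),rate=80,f_stop=10)); set_gripper(8); s=env.read_state(); print(s["width"],s["force"],s["time_s"],at(0),s["tool_pos"])
if 9<s["width"]<15: swing(0,np.pi)
E
```

```text
False
10.788159765320641 [-0.61856811  0.07678191  3.34129204] 16.0 [524.1 167.9 123. ] [524.28159428 167.96866244 123.30884348]
end True angle 3.1403021096594537 r 141.95635285654689 f 13.760088977633192 [-2.17843631 -0.21567534  9.1611917 ] t 25.0167 w 11.207064864519468
```

Run:
```python
from swing import *
env.hold(.3)
if swing(np.pi,0):
    set_gripper(36); x=env.read_state()["tool_pos"]
    env.move_l(x+[0,0,90],rate=150)
    env.move_l([533,40,300],rate=200); env.hold(.1); im,c=snap("F"); print(env.read_state()["time_s"])
    import pickle;pickle.dump(c,open("F.pkl","wb"))
```

```text
end True angle 0.0013958981904466632 r 142.02451824192062 f 11.988295823802277 [-1.65605893 -0.23713393  8.98963075] t 34.3417 w 11.240827283144146
36.7583
```

View pics/F.png

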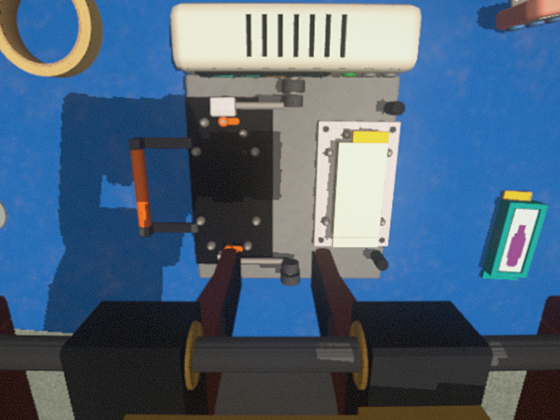

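The plate is open again and the carrier lies face-down in the nest, white underside up, with its yellow tab at (370,137). I'll check from two views that it lies level at about 70 mm, then hand in.

Run:
```python
from seg import *
import pickle
cF=pickle.load(open("F.pkl","rb"))
env.move_l([533,-90,300],rate=200); env.hold(.1); im,cG=snap("G")
def feats(im):
    hsv=cv2.cvtColor(im,cv2.COLOR_BGR2HSV)
    c=max(blobs(im,(18,90,80),(35,255,255),80,box=(150,100,420,170),close=3),key=cv2.contourArea);q=quad(c)
    x0,x1=int(q[:,0].min())-40,int(q[:,0].max())+40
    return q,(x0,x1)
a,_=feats(load("F"));b,bx=feats(im);print(a.round(1).tolist(),b.round(1).tolist());print(tri(cF,a,cG,b).round(1).tolist())
cv2.imwrite("pics/FG.png",np.hstack([cv2.resize(load("F")[115:260,310:410],(400,580)),cv2.resize(im[115:260,bx[0]-5:bx[0]+95],(400,580))]));print(bx[0]-5)
```

```text
[[352.0, 131.0], [388.0, 131.0], [388.0, 142.0], [352.0, 142.0]] [[205.0, 118.4], [241.0, 120.3], [241.0, 131.0], [205.0, 131.0]]
[[594.6, -21.6, 67.6], [596.4, -53.2, 68.2], [587.3, -53.9, 71.0], [584.6, -22.4, 70.3]]
160
```

View pics/FG.png

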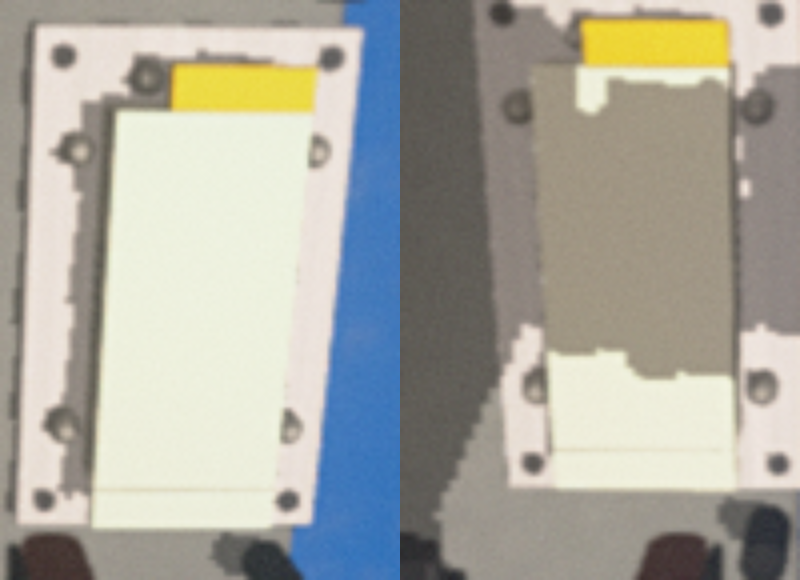

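Both views show the carrier evenly between the nest pins, with its rear corners at (333,246.7) and (378,246.7) in F and (198,237) and (244,237) in G.

Run:
```python
from h import *
import pickle
s=env.read_state(); P=tri(pickle.load(open("F.pkl","rb")),[(333,246.5),(378,246.5)],cam("wrist",s),[(198,237),(244,237)]); print(P.round(1).tolist(),s["time_s"])
if np.all(abs(P[:,2]-70)<4): print(workorder.sign_off())
```

```text
[[485.0, -18.1, 71.9], [488.0, -61.9, 70.5]] 37.7083
the job is handed in; nothing more can be done
None
```

The job is handed in at about 37.7 s on the robot's clock: the carrier lies flat and face-down in the reading nest (corners measured 68–72 mm high, 70 expected), the plate is fully open again, and the gripper kept clear of the glass and of the things standing around.

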